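# Close a strainer cover with four wing knobs, crosswise in two passes

## Task

The strainer's cover has just been put back and its four wing knobs are run down loose: tighten it evenly on its soft gasket. First nip all four knobs up lightly in cross order (after the first knob always the one diagonally opposite, then the other two) to about 0.15 N m by feel; only when all four are snug go round again in the same cross order and bring each to about 0.4 N m, firm but without crushing the gasket. Then let go, with the other things on the bench left where they are.

Things in the scene. Friction and masses are not known exactly. Their poses are not given: they have to be found in the camera images.
- knob_1: Black wing knob at the cover's +x+y corner (housing axes), diagonal partner knob_3. All four alike: origin on the turning axis at the underside of the steel washer, z up, x along the wing. Wing: a bar 50 mm long (x), 13 thick (y), 15 to 41 mm above the origin, pinched across its thickness from above. Below it a hub 25 and a washer 31 mm across.
- knob_2: Black wing knob at the cover's -x+y corner (housing axes), diagonal partner knob_4. All four: clockwise from above tightens; they sink 1.3 mm per rad turned. Each starts an unknown 0.3 to 1.2 rad short of touching its pad, and until then drags with only about 0.05 N m. They stay where they are left.
- knob_3: Black wing knob at the cover's -x-y corner (housing axes), diagonal partner knob_1. All four: once the springy washer meets the pad, torque rises by about 0.35 N m per rad and the press on the cover by about 43 N per rad (torque about 0.05 N m + 0.0075 N m per N of press). The torque is felt while turning; at rest friction holds the knob and the tool feels little.
- knob_4: Black wing knob at the cover's +x-y corner (housing axes), diagonal partner knob_2. All four: lightly snug is about 0.15 N m of turning torque, properly hand-tight about 0.4 N m; 0.65 N m is too much and crushes the gasket. One knob pulled tight alone cocks the cover. Tightening one takes a little load off its neighbours.
- cover: Round cast-aluminium cover, 138 mm across with four ears, 10 mm thick with 3 mm pads under the knobs, lying on the gasket; origin at the centre of its underside, z up, axes as the housing's. A slotted brass vent plug stands 27 mm above the origin at its middle, to be left alone. Loose but held in place by lugs and knobs.
- housing: Grey strainer pot on a steel saddle fixed to the bench, 105 mm tall under the knobs, a brass-collared pipe stub to each side (along its y, ends 108 mm from the axis). Origin on the pot's axis at bench height, z up. The four knobs stand on a circle of 75 mm radius round it at 45, 135, 225 and 315 degrees from its x: neighbours 106 mm apart, wing tops about 153 mm above the bench.
- basket: Perforated steel strainer basket, 80 mm across, 97 mm tall with its bail, origin at the centre of its foot. Not to be moved.
- old_ring: Old black gasket ring lying flat, 114 mm across, 6 mm thick, origin at the centre of its underside. Not to be moved.
- union_nut: Brass union nut, 48 mm across, 22 mm tall, origin at the centre of its underside. Not to be moved.
- spanner: Steel spanner lying flat, along its x. Not to be moved.
- screwdriver: Screwdriver lying flat, along its x. Not to be moved.
- grease_jar: White jar with black lid, 68 mm across, 75 mm tall, origin at the centre of its foot. Not to be moved.
- parts_bin: Blue open-fronted parts bin, 150 x 105 x 75 mm, with brass fittings, origin at the centre of its underside. Not to be moved.

How it is judged:
By the outcome, as a careful person would: the job done as asked, in the order asked, and still so for the second after the job is handed in, with the robot touching nothing.
It also fails if it takes over 72 s, if anything falls off the work surface, if the arm or the gripper's body presses on something with over 40 N, if the wrist force passes 120 N, or if a joint passes its speed limit or range.

## Robot

A 6-joint arm with a two-finger parallel gripper is mounted at the origin on the work surface. World frame = base frame: x ahead of the robot, y to its left, z up, the work surface at z = 0. Lengths are in mm, angles in rad, forces in N, time in s.
With the tool pointing down it reaches from about 350 to 875 mm from the base axis. Payload 4.2 kg.
Tool frame: the origin (TCP) lies midway between the tips of the shut fingers; the grasp point (between the pads) lies 19 mm behind it (arm.tcp_to_grasp is the distance from the TCP to the grasp point, in mm); z points along the fingers, y is the line along which they close (so a half turn about z gives the same grasp; the last joint's range is limited). The gripper opens to 85 mm and grips with 20 to 120 N. Pads are 22 mm wide; open, the fingers measure 114 mm over their backs; the gripper's body (76 mm by 85 mm) begins 54 mm behind the grasp point. The pads swing forward as they close: fully open they stand 13 mm farther back than shut.
Start: joints at [0.259, 0.385, 0.008, 0, -1.194, -0.259], TCP at [624.979, 0.025, 231.312] pointing down, gripper open.
Joint ranges: [-3.14, 3.14], [-1.21, 2.06], [-1.07, 1.41], [-3.16, 2.05], [-2.99, -0.16], [-3.1, 3.1]. Speed limits (rad/s): [2.79, 2.79, 3.14, 3.14, 3.14, 3.14].

## Interface

Orientations are given as a unit quaternion [x, y, z, w].
In Python, from bench import arm, imaging, job, models gives the robot as it stands.
- The arm moves only by the tool arm_command, never from a script. Its argument "rows" is a list of rows, each an object with "grip": the opening, from 0 (shut) to 1 (fully open); "linear": the shift along the tool's x, y, z in mm, a list of three; "rot": the turn, a rotation vector about the tool's x, y, z in rad, a list of three. In form: [{"grip": grip, "linear": [tx, ty, tz], "rot": [rx, ry, rz]}, ...]. A call has 1 to 10 rows; each row is the pose to reach, as a shift and turn from the pose commanded when the call began, along the tool's axes at that moment; what a row does not reach only later rows make up. A row lasts 1/8 s, in which the tool goes at most 62.5 mm and 10.7 degrees, less where a joint would pass 70% of its speed; a pose out of reach is approached as far as the arm can. A call with a gripper value outside its range is refused whole. The fingers move at their own pace and stop on an object; the grip force is fixed at half the most. Time passes only in rows, so rows that repeat a pose let the fingers close. It gives the time, the measured TCP pose, the force, the opening and the grip force at its end, in the units of the state.
- arm.read_state(): the state, without advancing time (a new reading comes with each control period).
- imaging.get_image(name): name is "scene" or "side" or "wrist"; returns a dict with "frame" (384x512x3 uint8, red, green, blue), "fx", "fy", "cx", "cy" (pixels), "extrinsics" (4x4, takes a point from world to camera coordinates); the wrist camera has in their place "T_tool_cam" (4x4, takes a point from camera to tool coordinates, whose origin is the TCP and whose axes are the flange's). Camera axes: x right, y down, z forward; pixel columns grow to the right and rows downward; lengths in mm; the calibration is good to about 2 mm. A picture is of the moment at which its call begins: read the wrist's pose just before it. There is no depth.
- job.job_done(): hands the job in; it is judged then, once.
Trained networks look in a picture, given as the dict that the camera call returned (one of the last four; its "shot" number tells which), for a name from the list of things; names that differ only in an ending like _2 or _b are one class to them, and where a whole thing is asked for, a point or a joint stands for the part that bears it (a point fixed in the world has none). Each returns a list of dicts, best first, with "score" (0 to 1); they miss things now and then, are a little off and sometimes report something else, mostly with a low value. They report only what shows in the picture. A call takes as long as a camera call.
- models.spot_in(picture, query): "rect" ([left, top, right, bottom] in pixels, round what is visible of it).
- models.tip_of(picture, query): "pixel" ([column, row] in pixels: a listed point, or the origin of a listed thing).
The state is a dict: "clock": time; "joints": joint angles; "joint_vel": joint speeds; "joint_efforts": joint torques, N m; "position": TCP position; "ee_rot": TCP orientation; "contact_force": force on the tool from outside, world axes, zero at the start; "wrist_torque": the same for the moment, N m; "gripper_width": finger opening in mm; "grasp_force": force on a finger pad.
Only numpy, scipy, OpenCV 4.12 (cv2) and the standard library are available. Lean on these libraries where they do the work, as an engineer would, in place of code of your own. Each camera call takes 0.05 s, during which the arm holds its last target. There are 200 camera calls.

## Working session

There is one attempt and no reset: what is moved stays moved. The work goes in short steps, Python scripts to look and compute and a tool call to move; the robot and the scene stay as the last step left them, time stands still between calls to the robot, and variables do not carry over. Pictures are saved under pics/ and viewed, at most 10 in all, crops included, and the job is handed in when it is done.

Besides the shell and the picture viewer there is one more tool, called after "Request:" by a JSON object that holds its "name" and its "arguments", one argument or row to a line. arm_command: Moves the arm, as the interface text tells. Its arguments: {"type":"object","properties":{"rows":{"type":"array"}},"required":["rows"]}

```bash
mkdir -p pics; ls; python3 - <<'E'
from bench import arm, imaging, job, models
import cv2,numpy as np
s=arm.read_state(); print(s['clock'],s['position'],s['ee_rot'],s['gripper_width'],s['wrist_torque'])
ims=[]
for n in ['scene','wrist']:
    p=imaging.get_image(n); ims.append(p['frame'])
    print(n,p['fx'],p['cx'],p['cy'],np.round(p.get('extrinsics',p.get('T_tool_cam')),4).tolist())
    for q in ['knob_1','cover','housing']:
        print(q,[(np.round(d['pixel'],1).tolist(),round(d['score'],2)) for d in models.tip_of(p,q)])
cv2.imwrite('pics/a.png',cv2.resize(np.vstack([ims[0],ims[1]])[:,:,::-1],None,fx=.78,fy=.78))
E
```

```text
pics
0.0 [6.24428416e+02 8.95164770e-03 2.30204336e+02] [-0.70703736  0.70717536  0.00074093 -0.00080076] 85.67973943153618 [-0.00210126  0.00899479 -0.04094788]
scene 402.748670048473 252.28255659071468 195.29776569153032 [[0.2573, 0.9662, -0.0184, -114.3981], [0.6589, -0.1893, -0.728, -293.7719], [-0.7068, 0.1752, -0.6853, 1530.9541], [0.0, 0.0, 0.0, 1.0]]
knob_1 [([254.1, 181.0], 0.75), ([310.6, 194.1], 0.63), ([290.1, 171.5], 0.56), ([274.9, 212.6], 0.52)]
cover [([280.3, 191.0], 0.58)]
housing [([278.1, 219.2], 0.79), ([341.9, 200.0], 0.21)]
wrist 299.43516470276427 250.2052913184789 196.73447859195588 [[0.001, -0.9454, -0.3259, 85.2412], [1.0, 0.0008, 0.0008, -0.5349], [-0.0005, -0.3259, 0.9454, -142.2236], [0.0, 0.0, 0.0, 1.0]]
knob_1 [([364.8, 172.7], 0.95), ([249.4, 200.1], 0.91), ([266.9, 294.2], 0.86), ([370.4, 272.2], 0.71)]
cover [([309.3, 234.9], 0.85)]
housing []
```

View pics/a.png

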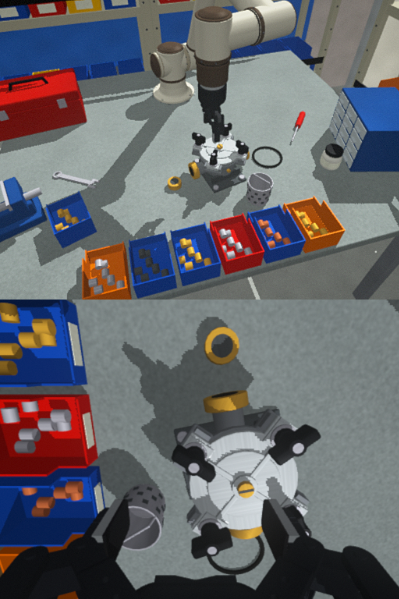

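```bash
cat > h.py <<'E'
from bench import arm, imaging, job, models
import cv2,numpy as np
from scipy.spatial.transform import Rotation as Ro
def shot():
    s=arm.read_state(); p=imaging.get_image('wrist')
    T=np.eye(4); T[:3,:3]=Ro.from_quat(s['ee_rot']).as_matrix(); T[:3,3]=s['position']
    return p,T@p['T_tool_cam']
def K(p): return np.array([[p['fx'],0,p['cx']],[0,p['fy'],p['cy']],[0,0,1]])
def onz(p,W,px,z):
    d=W[:3,:3]@np.linalg.inv(K(p))@[px[0],px[1],1]; c=W[:3,3]; return c+d*(z-c[2])/d[2]
def rect(p,W,z,c,half=100,s=3):
    # top view: right = -y world, up = +x world
    E=np.linalg.inv(W); P=K(p)@E[:3]
    H=P@np.array([[0,-1/s,c[0]+half],[-1/s,0,c[1]+half],[0,0,z],[0,0,1]])
    return cv2.warpPerspective(p['frame'],H,(2*half*s,2*half*s),flags=cv2.WARP_INVERSE_MAP|cv2.INTER_LINEAR)
E
python3 - <<'E'
from h import *
p,W=shot()
k=[onz(p,W,d['pixel'],113)[:2] for d in models.tip_of(p,'knob_1')[:4]]
k=np.array(k); c=k.mean(0); print(c.round(1))
for x in k: print(x.round(1),np.linalg.norm(x-c).round(1),np.degrees(np.arctan2(*(x-c)[::-1])).round(1))
print('cover',onz(p,W,models.tip_of(p,'cover')[0]['pixel'],100).round(1))
im=rect(p,W,153,c)
for x in k:
    cv2.circle(im,(int(3*(c[1]+100-x[1])),int(3*(c[0]+100-x[0]))),4,(255,0,0),-1)
cv2.imwrite('pics/b.png',im[:,:,::-1])
E
```

```text
[583.3  32.9]
[521.9 -17. ] 79.1 -140.9
[601.7 106.9] 76.2 76.0
[626.3   8.9] 49.3 -29.2Traceback (most recent call last):
  File "<stdin>", line 6, in <module>
IndexError: list index out of range
```

```bash
python3 - <<'E'
from h import *
p,W=shot()
k=np.array([onz(p,W,d,113)[:2] for d in [(364.8,172.7),(249.4,200.1),(266.9,294.2),(370.4,272.2)]])
c=k.mean(0); print(c.round(1))
for x in k: print(x.round(1),np.linalg.norm(x-c).round(1),np.degrees(np.arctan2(*(x-c)[::-1])).round(1))
im=rect(p,W,153,c)
for x in k:
    cv2.circle(im,(int(3*(c[1]+100-x[1])),int(3*(c[0]+100-x[0]))),4,(255,0,0),-1)
cv2.imwrite('pics/b.png',im[:,:,::-1])
E
```

```text
[565.1  46.5]
[522.6 -18.2] 77.5 -123.3
[626.    7.9] 72.1 -32.4
[607.8 111.5] 77.7 56.7
[504.  85.] 72.2 147.8
```

View pics/b.png

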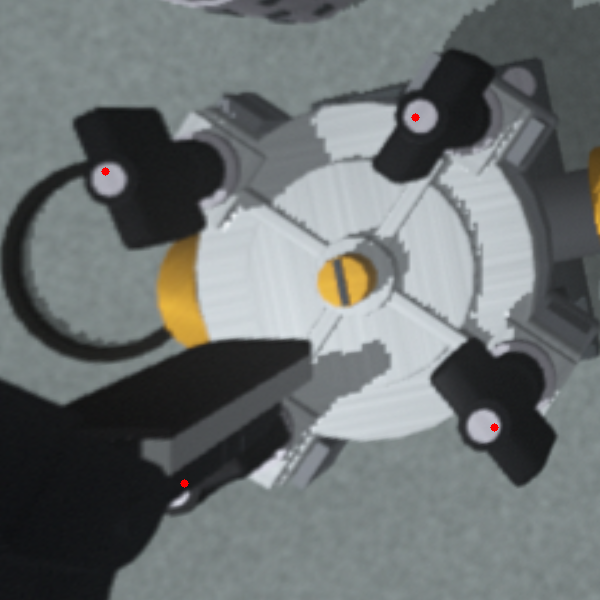

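Request:
{"name": "arm_command", "arguments": {
  "rows": [
    {"grip": 0.5,"linear": [-55,30,-35],"rot": [0,0,0]},
    {"grip": 0.5,"linear": [-110,60,-70],"rot": [0,0,0]},
    {"grip": 0.5,"linear": [-110,60,-70],"rot": [0,0,0]},
    {"grip": 0.5,"linear": [-110,60,-70],"rot": [0,0,0]},
    {"grip": 0.5,"linear": [-110,60,-70],"rot": [0,0,0]}
  ]
}}

```text
clock: 1.23
position: [564.9, 109.3, 300.1]
ee_rot: [-0.707, 0.707, 0.0, -0.001]
contact_force: [0.5, 0.2, -0.3]
gripper_width: 42.9
grasp_force: 0.0
```

```bash
python3 - <<'E'
from h import *
p,W=shot(); print(W.round(3).tolist())
s=arm.read_state(); print(s['clock'],s['position'],s['wrist_torque'],s['gripper_width'])
for d in models.tip_of(p,'knob_1')[:5]: print(np.round(d['pixel'],1),round(d['score'],2),onz(p,W,d['pixel'],113)[:2].round(1))
im=rect(p,W,153,(565,46.5)).astype(float)
im=np.clip(255*(im/255)**.45,0,255).astype(np.uint8)
cv2.imwrite('pics/c.png',im[:,:,::-1])
E
```

```text
[[-1.0, 0.001, -0.002, 565.602], [-0.0, 0.946, 0.325, 24.122], [0.002, 0.325, -0.946, 442.406], [0.0, 0.0, 0.0, 1.0]]
1.275 [564.95452073 109.04456197 299.96561449] [-0.0684765  -0.05500008 -0.01705372] 42.55477740417737
[213.6 174.9] 0.93 [606.3 111.2]
[191.6  77.8] 0.74 [624.7   8.7]
[292.   54.6] 0.63 [523.  -12.9]
[306.4 154.8] 0.6 [502.4  88.2]
```

View pics/c.png

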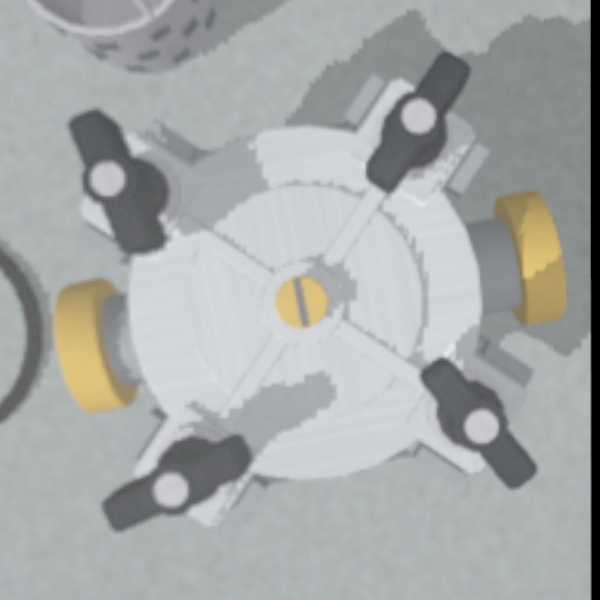

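```bash
cat > r.py <<'E'
from bench import arm
import numpy as np
from scipy.spatial.transform import Rotation as Ro
s=arm.read_state(); R=Ro.from_quat(s['ee_rot']).as_matrix()
th=np.degrees(np.arctan2(-R[0,0],-R[1,0]))
print('t %.2f pos %s th %.1f F %s M %s jv6 %.2f j6 %.2f w %.1f g %.0f'%(s['clock'],s['position'].round(1),th,np.round(s['contact_force'],1),np.round(s['wrist_torque'],3),s['joint_vel'][5],s['joints'][5],s['gripper_width'],s['grasp_force']), 'tau6 %.3f'%s['joint_efforts'][5])
E
for i in 1 2 3; do python3 r.py; done
```

```text
t 1.32 pos [565.  108.9 300. ] th 0.1 F [0.1 0.  0. ] M [ 0.045  0.011 -0.064] jv6 -0.00 j6 -0.47 w 42.6 g 0 tau6 0.002
t 1.32 pos [565.  108.9 300. ] th 0.1 F [0.1 0.  0. ] M [ 0.045  0.011 -0.064] jv6 -0.00 j6 -0.47 w 42.6 g 0 tau6 0.002
t 1.32 pos [565.  108.9 300. ] th 0.1 F [0.1 0.  0. ] M [ 0.045  0.011 -0.064] jv6 -0.00 j6 -0.47 w 42.6 g 0 tau6 0.002
```

Request:
{"name": "arm_command", "arguments": {
  "rows": [
    {"grip": 0.5,"linear": [10,32,50],"rot": [0,0,-0.18]},
    {"grip": 0.5,"linear": [20,63.5,90],"rot": [0,0,-0.36]},
    {"grip": 0.5,"linear": [20,63.5,110],"rot": [0,0,-0.506]},
    {"grip": 0.5,"linear": [20,63.5,130],"rot": [0,0,-0.506]},
    {"grip": 0.5,"linear": [20,63.5,150],"rot": [0,0,-0.506]},
    {"grip": 0.5,"linear": [20,63.5,168],"rot": [0,0,-0.506]},
    {"grip": 0.5,"linear": [20,63.5,168],"rot": [0,0,-0.506]}
  ]
}}

```text
clock: 2.2
position: [500.6, 88.7, 131.4]
ee_rot: [0.861, -0.508, -0.001, 0.002]
contact_force: [-0.2, -0.3, 0.5]
gripper_width: 42.5
grasp_force: 0.0
```

```bash
python3 r.py; python3 - <<'E'
from h import *
p,W=shot()
im=p['frame'].astype(float)
im=np.clip(255*(im/255)**.5,0,255).astype(np.uint8)
cv2.imwrite('pics/d.png',im[:,:,::-1])
E
```

```text
t 2.20 pos [500.6  88.7 131.4] th -28.9 F [-0.2 -0.3  0.5] M [0.008 0.004 0.019] jv6 0.00 j6 0.01 w 42.5 g 0 tau6 0.001
```

View pics/d.png

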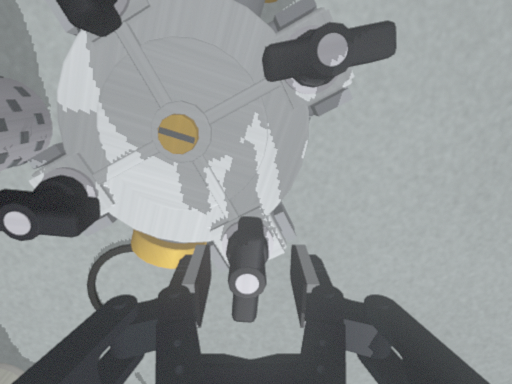

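Request:
{"name": "arm_command", "arguments": {
  "rows": [
    {"grip": 0,"linear": [0,0,0],"rot": [0,0,0]},
    {"grip": 0,"linear": [0,0,0],"rot": [0,0,0]},
    {"grip": 0,"linear": [0,0,0],"rot": [0,0,0]},
    {"grip": 0,"linear": [0,0,0],"rot": [0,0,0]}
  ]
}}

```text
clock: 2.75
position: [502.1, 89.7, 134.3]
ee_rot: [0.862, -0.507, 0.001, -0.0]
contact_force: [0.9, -3.2, 5.1]
gripper_width: 11.7
grasp_force: 61.9
```

```bash
python3 r.py
```

```text
t 2.75 pos [502.1  89.7 134.3] th -29.0 F [ 0.9 -3.2  5.1] M [-1.215 -0.185 -0.018] jv6 0.00 j6 0.01 w 11.7 g 62 tau6 0.032
```

Request:
{"name": "arm_command", "arguments": {
  "rows": [
    {"grip": 0,"linear": [0,0,0.1],"rot": [0,0,0.1]},
    {"grip": 0,"linear": [0,0,0.3],"rot": [0,0,0.2]},
    {"grip": 0,"linear": [0,0,0.4],"rot": [0,0,0.3]}
  ]
}}

```text
clock: 3.12
position: [501.7, 89.6, 133.9]
ee_rot: [0.775, -0.632, 0.001, 0.0]
contact_force: [-0.7, -4.3, 6.6]
gripper_width: 11.2
grasp_force: 62.1
```

```bash
python3 r.py
```

```text
t 3.12 pos [501.7  89.6 133.9] th -11.7 F [-0.7 -4.3  6.6] M [-1.26   0.134  0.112] jv6 -0.79 j6 -0.29 w 11.2 g 62 tau6 0.476
```

Request:
{"name": "arm_command", "arguments": {
  "rows": [
    {"grip": 0,"linear": [0,0,0.1],"rot": [0,0,0.1]},
    {"grip": 0,"linear": [0,0,0.3],"rot": [0,0,0.2]}
  ]
}}

```text
clock: 3.38
position: [501.4, 89.5, 133.6]
ee_rot: [0.708, -0.706, 0.0, 0.0]
contact_force: [-1.5, -3.4, 8.0]
gripper_width: 11.5
grasp_force: 62.2
```

```bash
python3 r.py
```

```text
t 3.38 pos [501.4  89.5 133.6] th -0.2 F [-1.5 -3.4  8. ] M [-1.105  0.553  0.093] jv6 -0.79 j6 -0.49 w 11.5 g 62 tau6 0.477
```

Request:
{"name": "arm_command", "arguments": {
  "rows": [
    {"grip": 0,"linear": [0,0,-0.5],"rot": [0,0,0.1]}
  ]
}}

```text
clock: 3.5
position: [501.2, 89.6, 133.6]
ee_rot: [-0.672, 0.741, -0.0, -0.0]
contact_force: [0.7, -3.3, 2.2]
gripper_width: 11.6
grasp_force: 61.5
```

```bash
python3 r.py
```

```text
t 3.50 pos [501.2  89.6 133.6] th 5.5 F [ 0.7 -3.3  2.2] M [-1.109 -0.023  0.055] jv6 -0.79 j6 -0.59 w 11.6 g 62 tau6 0.474
```

Request:
{"name": "arm_command", "arguments": {
  "rows": [
    {"grip": 0,"linear": [0,0,-0.5],"rot": [0,0,0.1]}
  ]
}}

```text
clock: 3.62
position: [501.0, 89.6, 133.5]
ee_rot: [-0.634, 0.773, 0.0, -0.001]
contact_force: [1.0, -3.2, -1.5]
gripper_width: 11.8
grasp_force: 61.2
```

```bash
python3 r.py
```

```text
t 3.62 pos [501.   89.6 133.5] th 11.3 F [ 1.  -3.2 -1.5] M [-1.023 -0.186  0.072] jv6 -0.79 j6 -0.69 w 11.8 g 61 tau6 0.453
```

Request:
{"name": "arm_command", "arguments": {
  "rows": [
    {"grip": 0,"linear": [0,0,0.1],"rot": [0,0,0.1]}
  ]
}}

```text
clock: 3.75
position: [500.9, 89.6, 133.4]
ee_rot: [-0.595, 0.804, 0.0, -0.001]
contact_force: [-0.1, -1.9, 2.0]
gripper_width: 11.3
grasp_force: 61.5
```

```bash
python3 r.py
```

```text
t 3.75 pos [500.9  89.6 133.4] th 17.0 F [-0.1 -1.9  2. ] M [-0.883  0.189  0.11 ] jv6 -0.79 j6 -0.79 w 11.3 g 62 tau6 0.418
```

Request:
{"name": "arm_command", "arguments": {
  "rows": [
    {"grip": 0,"linear": [0,0,0.1],"rot": [0,0,0.1]}
  ]
}}

```text
clock: 3.88
position: [500.7, 89.6, 133.3]
ee_rot: [-0.554, 0.833, 0.0, -0.001]
contact_force: [-0.9, -2.3, 3.6]
gripper_width: 11.6
grasp_force: 61.6
```

```bash
python3 r.py
```

```text
t 3.88 pos [500.7  89.6 133.3] th 22.7 F [-0.9 -2.3  3.6] M [-0.787  0.376  0.185] jv6 -0.79 j6 -0.89 w 11.6 g 62 tau6 0.388
```

Request:
{"name": "arm_command", "arguments": {
  "rows": [
    {"grip": 0,"linear": [0,0,0.1],"rot": [0,0,0.1]}
  ]
}}

```text
clock: 4.0
position: [500.6, 89.7, 133.3]
ee_rot: [-0.512, 0.859, 0.0, -0.001]
contact_force: [-1.2, -1.3, 3.8]
gripper_width: 11.6
grasp_force: 61.6
```

```bash
python3 r.py
```

```text
t 4.00 pos [500.6  89.7 133.3] th 28.5 F [-1.2 -1.3  3.8] M [-0.576  0.543  0.165] jv6 -0.79 j6 -0.99 w 11.6 g 62 tau6 0.359
```

```bash
cat > g.py <<'E'
import sys; sys.argv=[float(a) if i else a for i,a in enumerate(sys.argv)]
exec(open('r.py').read())
d=np.array(sys.argv[1:4])-s['position']; t=R.T@d; r=(sys.argv[4]-th+180)%360-180
print('lin',t.round(1),'rot %.3f'%np.radians(r),'rows %.1f'%(abs(r)/10.7))
E
python3 g.py 626.5 7 190 -58.6
```

```text
t 4.00 pos [500.6  89.7 133.3] th 28.5 F [-1.2 -1.3  3.8] M [-0.576  0.543  0.165] jv6 -0.79 j6 -0.99 w 11.6 g 62 tau6 0.359
lin [  12.8 -150.   -56.9] rot -1.519 rows 8.1
```

Request:
{"name": "arm_command", "arguments": {
  "rows": [
    {"grip": 0.5,"linear": [0,0,0],"rot": [0,0,0]},
    {"grip": 0.5,"linear": [0,0,0],"rot": [0,0,0]},
    {"grip": 0.5,"linear": [0,0,-50],"rot": [0,0,0]},
    {"grip": 0.5,"linear": [3,-40,-57],"rot": [0,0,-0.18]},
    {"grip": 0.5,"linear": [6,-80,-57],"rot": [0,0,-0.36]},
    {"grip": 0.5,"linear": [9,-120,-57],"rot": [0,0,-0.54]},
    {"grip": 0.5,"linear": [12.8,-150,-57],"rot": [0,0,-0.72]},
    {"grip": 0.5,"linear": [12.8,-150,-57],"rot": [0,0,-0.9]},
    {"grip": 0.5,"linear": [12.8,-150,-57],"rot": [0,0,-1.08]},
    {"grip": 0.5,"linear": [12.8,-150,-57],"rot": [0,0,-1.26]}
  ]
}}

```text
clock: 5.25
position: [627.6, 7.8, 189.8]
ee_rot: [0.921, -0.388, -0.0, -0.0]
contact_force: [-0.1, -0.7, 0.0]
gripper_width: 42.8
grasp_force: 0.0
```

```bash
python3 g.py 626.5 7 133.5 -58.6
```

```text
t 5.25 pos [627.6   7.8 189.8] th -44.3 F [-0.1 -0.7  0. ] M [-0.044 -0.012 -0.064] jv6 1.43 j6 0.50 w 42.8 g 0 tau6 -0.949
lin [-0.2  1.4 56.3] rot -0.250 rows 1.3
```

Request:
{"name": "arm_command", "arguments": {
  "rows": [
    {"grip": 0.5,"linear": [-0.2,1.4,15],"rot": [0,0,-0.18]},
    {"grip": 0.5,"linear": [-0.2,1.4,35],"rot": [0,0,-0.25]},
    {"grip": 0.5,"linear": [-0.2,1.4,55.5],"rot": [0,0,-0.25]},
    {"grip": 0.1,"linear": [-0.2,1.4,56],"rot": [0,0,-0.25]},
    {"grip": 0,"linear": [-0.2,1.4,56],"rot": [0,0,-0.25]},
    {"grip": 0,"linear": [-0.2,1.4,56],"rot": [0,0,-0.25]},
    {"grip": 0,"linear": [-0.2,1.4,56],"rot": [0,0,-0.25]}
  ]
}}

```text
clock: 6.12
position: [626.8, 7.5, 134.5]
ee_rot: [0.962, -0.274, 0.001, -0.001]
contact_force: [2.6, 3.1, -3.7]
gripper_width: 11.4
grasp_force: 61.4
```

```bash
python3 r.py
```

```text
t 6.12 pos [626.8   7.5 134.5] th -58.2 F [ 2.6  3.1 -3.7] M [ 0.871 -0.404 -0.054] jv6 0.00 j6 0.75 w 11.4 g 61 tau6 0.023
```

Request:
{"name": "arm_command", "arguments": {
  "rows": [
    {"grip": 0,"linear": [0,0,0.1],"rot": [0,0,0.1]},
    {"grip": 0,"linear": [0,0,0.3],"rot": [0,0,0.2]},
    {"grip": 0,"linear": [0,0,0.4],"rot": [0,0,0.3]},
    {"grip": 0,"linear": [0,0,0.5],"rot": [0,0,0.4]}
  ]
}}

```text
clock: 6.62
position: [626.6, 7.3, 134.0]
ee_rot: [0.888, -0.461, 0.0, -0.0]
contact_force: [1.1, 3.6, -2.3]
gripper_width: 11.5
grasp_force: 61.4
```

```bash
python3 r.py
```

```text
t 6.62 pos [626.6   7.3 134. ] th -35.1 F [ 1.1  3.6 -2.3] M [ 0.734 -0.275  0.054] jv6 -0.79 j6 0.34 w 11.5 g 61 tau6 0.463
```

Request:
{"name": "arm_command", "arguments": {
  "rows": [
    {"grip": 0,"linear": [0,0,0.1],"rot": [0,0,0.1]}
  ]
}}

```text
clock: 6.75
position: [626.5, 7.3, 133.9]
ee_rot: [0.863, -0.504, 0.0, -0.0]
contact_force: [1.3, 2.1, -3.0]
gripper_width: 11.4
grasp_force: 61.4
```

```bash
python3 r.py
```

```text
t 6.75 pos [626.5   7.3 133.9] th -29.4 F [ 1.3  2.1 -3. ] M [ 0.746 -0.212  0.061] jv6 -0.79 j6 0.24 w 11.4 g 61 tau6 0.441
```

Request:
{"name": "arm_command", "arguments": {
  "rows": [
    {"grip": 0,"linear": [0,0,0.1],"rot": [0,0,0.1]}
  ]
}}

```text
clock: 6.88
position: [626.5, 7.3, 133.8]
ee_rot: [0.837, -0.547, 0.0, -0.0]
contact_force: [1.0, 3.8, -3.8]
gripper_width: 11.2
grasp_force: 61.4
```

```bash
python3 r.py
```

```text
t 6.88 pos [626.5   7.3 133.8] th -23.7 F [ 1.   3.8 -3.8] M [ 0.782 -0.126  0.099] jv6 -0.79 j6 0.14 w 11.2 g 61 tau6 0.421
```

Request:
{"name": "arm_command", "arguments": {
  "rows": [
    {"grip": 0,"linear": [0,0,0.1],"rot": [0,0,0.1]}
  ]
}}

```text
clock: 7.0
position: [626.4, 7.3, 133.8]
ee_rot: [0.809, -0.588, 0.0, -0.0]
contact_force: [1.1, 2.9, -3.4]
gripper_width: 11.5
grasp_force: 61.5
```

```bash
python3 r.py
```

```text
t 7.00 pos [626.4   7.3 133.8] th -18.0 F [ 1.1  2.9 -3.4] M [ 0.797 -0.095  0.136] jv6 -0.79 j6 0.04 w 11.5 g 61 tau6 0.394
```

Request:
{"name": "arm_command", "arguments": {
  "rows": [
    {"grip": 0,"linear": [0,0,0.1],"rot": [0,0,0.1]}
  ]
}}

```text
clock: 7.12
position: [626.3, 7.3, 133.7]
ee_rot: [0.778, -0.628, -0.0, -0.0]
contact_force: [0.8, 3.8, -3.9]
gripper_width: 11.4
grasp_force: 61.5
```

```bash
python3 g.py 523 -14.6 190 54
```

```text
t 7.12 pos [626.3   7.3 133.7] th -12.2 F [ 0.8  3.8 -3.9] M [ 0.835 -0.035  0.128] jv6 -0.79 j6 -0.06 w 11.4 g 61 tau6 0.361
lin [ -0.6 105.6 -56.3] rot 1.156 rows 6.2
```

Request:
{"name": "arm_command", "arguments": {
  "rows": [
    {"grip": 0.5,"linear": [0,0,0],"rot": [0,0,0]},
    {"grip": 0.5,"linear": [0,0,0],"rot": [0,0,0]},
    {"grip": 0.5,"linear": [0,0,-50],"rot": [0,0,0]},
    {"grip": 0.5,"linear": [0,35,-56],"rot": [0,0,0.18]},
    {"grip": 0.5,"linear": [0,70,-56],"rot": [0,0,0.36]},
    {"grip": 0.5,"linear": [-0.6,105.6,-56],"rot": [0,0,0.54]},
    {"grip": 0.5,"linear": [-0.6,105.6,-56],"rot": [0,0,0.72]},
    {"grip": 0.5,"linear": [-0.6,105.6,-56],"rot": [0,0,0.9]},
    {"grip": 0.5,"linear": [-0.6,105.6,-56],"rot": [0,0,1.08]},
    {"grip": 0.5,"linear": [-0.6,105.6,-56],"rot": [0,0,1.13]}
  ]
}}

```text
clock: 8.38
position: [523.1, -15.6, 190.2]
ee_rot: [-0.322, 0.947, -0.0, 0.0]
contact_force: [0.3, 1.5, -0.2]
gripper_width: 42.6
grasp_force: 0.0
```

```bash
python3 g.py 523 -14.6 134 52.5
```

```text
t 8.38 pos [523.1 -15.6 190.2] th 52.4 F [ 0.3  1.5 -0.2] M [-0.015 -0.012 -0.002] jv6 -0.37 j6 -1.20 w 42.6 g 0 tau6 0.109
lin [-0.5  0.9 56.2] rot 0.001 rows 0.0
```

Request:
{"name": "arm_command", "arguments": {
  "rows": [
    {"grip": 0.5,"linear": [-0.5,0.9,20],"rot": [0,0,0]},
    {"grip": 0.5,"linear": [-0.5,0.9,40],"rot": [0,0,0]},
    {"grip": 0.5,"linear": [-0.5,0.9,56],"rot": [0,0,0]},
    {"grip": 0.1,"linear": [-0.5,0.9,56],"rot": [0,0,0]},
    {"grip": 0,"linear": [-0.5,0.9,56],"rot": [0,0,0]},
    {"grip": 0,"linear": [-0.5,0.9,56],"rot": [0,0,0]},
    {"grip": 0,"linear": [-0.5,0.9,56],"rot": [0,0,0]}
  ]
}}

```text
clock: 9.25
position: [522.2, -13.3, 134.2]
ee_rot: [-0.323, 0.947, 0.001, 0.0]
contact_force: [-3.4, 4.6, 1.4]
gripper_width: 11.7
grasp_force: 60.0
```

```bash
python3 r.py
```

```text
t 9.25 pos [522.2 -13.3 134.2] th 52.4 F [-3.4  4.6  1.4] M [1.274 0.863 0.01 ] jv6 -0.00 j6 -1.20 w 11.7 g 60 tau6 0.040
```

Request:
{"name": "arm_command", "arguments": {
  "rows": [
    {"grip": 0,"linear": [0,0,0.1],"rot": [0,0,0.1]},
    {"grip": 0,"linear": [0,0,0.3],"rot": [0,0,0.2]},
    {"grip": 0,"linear": [0,0,0.4],"rot": [0,0,0.3]},
    {"grip": 0,"linear": [0,0,0.5],"rot": [0,0,0.4]}
  ]
}}

```text
clock: 9.75
position: [522.2, -13.2, 133.7]
ee_rot: [-0.127, 0.992, 0.001, -0.0]
contact_force: [-4.0, 5.4, 1.2]
gripper_width: 11.6
grasp_force: 60.2
```

```bash
python3 r.py
```

```text
t 9.75 pos [522.2 -13.2 133.7] th 75.4 F [-4.   5.4  1.2] M [1.407 0.976 0.147] jv6 -0.79 j6 -1.60 w 11.6 g 60 tau6 0.436
```

Request:
{"name": "arm_command", "arguments": {
  "rows": [
    {"grip": 0,"linear": [0,0,0.1],"rot": [0,0,0.1]}
  ]
}}

```text
clock: 9.88
position: [522.1, -13.2, 133.7]
ee_rot: [-0.077, 0.997, 0.001, -0.0]
contact_force: [-3.6, 6.4, 1.0]
gripper_width: 11.2
grasp_force: 60.2
```

```bash
python3 r.py
```

```text
t 9.88 pos [522.1 -13.2 133.7] th 81.2 F [-3.6  6.4  1. ] M [1.441 1.012 0.13 ] jv6 -0.79 j6 -1.70 w 11.2 g 60 tau6 0.415
```

Request:
{"name": "arm_command", "arguments": {
  "rows": [
    {"grip": 0,"linear": [0,0,0.1],"rot": [0,0,0.1]}
  ]
}}

```text
clock: 10.0
position: [522.1, -13.2, 133.6]
ee_rot: [-0.027, 1.0, 0.001, -0.0]
contact_force: [-4.7, 5.4, 0.9]
gripper_width: 11.7
grasp_force: 60.2
```

```bash
python3 r.py
```

```text
t 10.00 pos [522.1 -13.2 133.6] th 86.9 F [-4.7  5.4  0.9] M [1.522 1.089 0.11 ] jv6 -0.79 j6 -1.80 w 11.7 g 60 tau6 0.388
```

Request:
{"name": "arm_command", "arguments": {
  "rows": [
    {"grip": 0,"linear": [0,0,0.1],"rot": [0,0,0.1]}
  ]
}}

```text
clock: 10.12
position: [522.1, -13.2, 133.5]
ee_rot: [0.023, 1.0, 0.001, -0.0]
contact_force: [-3.5, 6.0, 2.0]
gripper_width: 11.5
grasp_force: 60.2
```

```bash
python3 g.py 605 110.6 190 66.2
```

```text
t 10.12 pos [522.1 -13.2 133.5] th 92.6 F [-3.5  6.   2. ] M [1.548 1.152 0.109] jv6 -0.79 j6 -1.90 w 11.5 g 60 tau6 0.356
lin [-77.1 127.5 -56.4] rot -0.461 rows 2.5
```

Request:
{"name": "arm_command", "arguments": {
  "rows": [
    {"grip": 0.5,"linear": [0,0,0],"rot": [0,0,0]},
    {"grip": 0.5,"linear": [0,0,0],"rot": [0,0,0]},
    {"grip": 0.5,"linear": [0,0,-50],"rot": [0,0,0]},
    {"grip": 0.5,"linear": [-24,40,-56],"rot": [0,0,-0.15]},
    {"grip": 0.5,"linear": [-48,80,-56],"rot": [0,0,-0.3]},
    {"grip": 0.5,"linear": [-77,127.5,-56],"rot": [0,0,-0.46]},
    {"grip": 0.5,"linear": [-77,127.5,-56],"rot": [0,0,-0.46]}
  ]
}}

```text
clock: 11.0
position: [607.2, 112.4, 188.2]
ee_rot: [-0.209, 0.978, -0.0, 0.001]
contact_force: [-0.3, -0.2, -0.3]
gripper_width: 42.5
grasp_force: 0.0
```

```bash
python3 g.py 605 110.9 134 66.2
```

```text
t 11.00 pos [607.2 112.4 188.2] th 65.9 F [-0.3 -0.2 -0.3] M [-0.074  0.046  0.016] jv6 -0.03 j6 -1.60 w 42.5 g 0 tau6 0.129
lin [ 2.7 -0.4 54.2] rot 0.005 rows 0.0
```

Request:
{"name": "arm_command", "arguments": {
  "rows": [
    {"grip": 0.5,"linear": [2.5,-0.4,20],"rot": [0,0,0]},
    {"grip": 0.5,"linear": [2.5,-0.4,40],"rot": [0,0,0]},
    {"grip": 0.5,"linear": [2.5,-0.4,54.5],"rot": [0,0,0]},
    {"grip": 0.1,"linear": [2.5,-0.4,54.5],"rot": [0,0,0]},
    {"grip": 0,"linear": [2.5,-0.4,54.5],"rot": [0,0,0]},
    {"grip": 0,"linear": [2.5,-0.4,54.5],"rot": [0,0,0]},
    {"grip": 0,"linear": [2.5,-0.4,54.5],"rot": [0,0,0]}
  ]
}}

```text
clock: 11.88
position: [602.1, 110.2, 134.5]
ee_rot: [-0.207, 0.978, 0.001, -0.0]
contact_force: [-4.6, 6.2, 0.4]
gripper_width: 11.5
grasp_force: 60.4
```

```bash
python3 r.py
```

```text
t 11.88 pos [602.1 110.2 134.5] th 66.1 F [-4.6  6.2  0.4] M [ 1.737  1.228 -0.005] jv6 -0.00 j6 -1.60 w 11.5 g 60 tau6 0.022
```

Request:
{"name": "arm_command", "arguments": {
  "rows": [
    {"grip": 0,"linear": [0,0,0.1],"rot": [0,0,0.1]},
    {"grip": 0,"linear": [0,0,0.3],"rot": [0,0,0.2]},
    {"grip": 0,"linear": [0,0,0.4],"rot": [0,0,0.3]},
    {"grip": 0,"linear": [0,0,0.5],"rot": [0,0,0.4]}
  ]
}}

```text
clock: 12.38
position: [601.7, 111.5, 134.0]
ee_rot: [-0.007, 1.0, 0.002, -0.001]
contact_force: [-6.0, 11.8, 0.1]
gripper_width: 11.1
grasp_force: 60.6
```

```bash
python3 r.py
```

```text
t 12.38 pos [601.7 111.5 134. ] th 89.2 F [-6.  11.8  0.1] M [3.064 1.897 0.113] jv6 -0.79 j6 -2.00 w 11.1 g 61 tau6 0.428
```

Request:
{"name": "arm_command", "arguments": {
  "rows": [
    {"grip": 0,"linear": [0,0,0.1],"rot": [0,0,0.1]}
  ]
}}

```text
clock: 12.5
position: [601.7, 111.8, 133.9]
ee_rot: [0.043, 0.999, 0.002, -0.001]
contact_force: [-6.2, 11.4, -0.5]
gripper_width: 11.5
grasp_force: 60.6
```

```bash
python3 r.py
```

```text
t 12.50 pos [601.7 111.8 133.9] th 94.9 F [-6.2 11.4 -0.5] M [3.385 1.903 0.103] jv6 -0.79 j6 -2.10 w 11.5 g 61 tau6 0.426
```

Request:
{"name": "arm_command", "arguments": {
  "rows": [
    {"grip": 0,"linear": [0,0,0.1],"rot": [0,0,0.1]}
  ]
}}

```text
clock: 12.62
position: [601.8, 112.2, 133.8]
ee_rot: [0.093, 0.996, 0.003, -0.001]
contact_force: [-7.5, 12.3, 0.5]
gripper_width: 11.7
grasp_force: 60.5
```

```bash
python3 r.py
```

```text
t 12.62 pos [601.8 112.2 133.8] th 100.6 F [-7.5 12.3  0.5] M [3.66  1.994 0.136] jv6 -0.79 j6 -2.20 w 11.7 g 61 tau6 0.426
```

Request:
{"name": "arm_command", "arguments": {
  "rows": [
    {"grip": 0.35,"linear": [0,0,0],"rot": [0,0,0]},
    {"grip": 0.35,"linear": [0,0,0],"rot": [0,0,0]},
    {"grip": 0.35,"linear": [0,0,0],"rot": [0,0,0]}
  ]
}}

```text
clock: 13.0
position: [603.6, 108.1, 134.0]
ee_rot: [0.092, 0.996, 0.0, 0.001]
contact_force: [0.5, -0.2, 0.6]
gripper_width: 30.0
grasp_force: 0.0
```

```bash
python3 g.py 605.4 110.5 134 100.6;  python3 - <<'E'
from h import *
p,W=shot()
im=p['frame'].astype(float)
im=np.clip(255*(im/255)**.5,0,255).astype(np.uint8)
cv2.imwrite('pics/e.png',im[:,:,::-1])
E
```

```text
t 13.00 pos [603.6 108.1 134. ] th 100.5 F [ 0.5 -0.2  0.6] M [ 0.039 -0.002 -0.036] jv6 -0.00 j6 -2.20 w 30.0 g 0 tau6 0.001
lin [-1.3  2.7 -0. ] rot 0.002 rows 0.0
```

View pics/e.png

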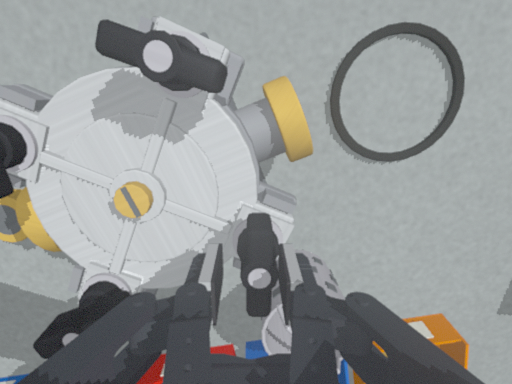

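Request:
{"name": "arm_command", "arguments": {
  "rows": [
    {"grip": 0.35,"linear": [-1.3,2.7,0],"rot": [0,0,0]},
    {"grip": 0.1,"linear": [-1.3,2.7,0],"rot": [0,0,0]},
    {"grip": 0,"linear": [-1.3,2.7,0],"rot": [0,0,0]},
    {"grip": 0,"linear": [-1.3,2.7,0],"rot": [0,0,0]}
  ]
}}

```text
clock: 13.55
position: [605.5, 111.8, 133.8]
ee_rot: [0.091, 0.996, 0.001, 0.001]
contact_force: [-0.4, 5.0, 1.4]
gripper_width: 11.7
grasp_force: 62.0
```

```bash
python3 r.py
```

```text
t 13.55 pos [605.5 111.8 133.8] th 100.5 F [-0.4  5.   1.4] M [ 1.323e+00 -1.000e-03 -6.900e-02] jv6 -0.00 j6 -2.20 w 11.7 g 62 tau6 0.050
```

Request:
{"name": "arm_command", "arguments": {
  "rows": [
    {"grip": 0,"linear": [0,0,0.1],"rot": [0,0,0.1]}
  ]
}}

```text
clock: 13.68
position: [605.5, 111.8, 133.6]
ee_rot: [0.142, 0.99, 0.001, 0.001]
contact_force: [-0.3, 4.3, -0.1]
gripper_width: 11.4
grasp_force: 61.9
```

```bash
python3 r.py
```

```text
t 13.68 pos [605.5 111.8 133.6] th 106.3 F [-0.3  4.3 -0.1] M [1.271 0.066 0.08 ] jv6 -0.81 j6 -2.30 w 11.4 g 62 tau6 0.590
```

Request:
{"name": "arm_command", "arguments": {
  "rows": [
    {"grip": 0,"linear": [0,0,0.1],"rot": [0,0,0.1]}
  ]
}}

```text
clock: 13.8
position: [605.5, 111.8, 133.5]
ee_rot: [0.192, 0.981, 0.001, 0.001]
contact_force: [-0.8, 3.9, 1.4]
gripper_width: 11.4
grasp_force: 61.9
```

```bash
python3 r.py
```

```text
t 13.80 pos [605.5 111.8 133.5] th 112.1 F [-0.8  3.9  1.4] M [ 1.265 -0.009  0.065] jv6 -0.79 j6 -2.40 w 11.4 g 62 tau6 0.468
```

Request:
{"name": "arm_command", "arguments": {
  "rows": [
    {"grip": 0,"linear": [0,0,0.1],"rot": [0,0,0.1]}
  ]
}}

```text
clock: 13.92
position: [605.5, 111.8, 133.4]
ee_rot: [0.24, 0.971, 0.001, 0.001]
contact_force: [-0.6, 5.1, 1.2]
gripper_width: 11.4
grasp_force: 62.0
```

```bash
python3 r.py
```

```text
t 13.93 pos [605.5 111.8 133.4] th 117.8 F [-0.6  5.1  1.2] M [1.242 0.092 0.107] jv6 -0.79 j6 -2.50 w 11.4 g 62 tau6 0.441
```

Request:
{"name": "arm_command", "arguments": {
  "rows": [
    {"grip": 0,"linear": [0,0,0.1],"rot": [0,0,0.1]}
  ]
}}

```text
clock: 14.05
position: [605.4, 111.7, 133.3]
ee_rot: [0.289, 0.957, 0.001, 0.001]
contact_force: [0.2, 3.6, 1.6]
gripper_width: 11.5
grasp_force: 62.0
```

```bash
python3 r.py
```

```text
t 14.05 pos [605.4 111.7 133.3] th 123.5 F [0.2 3.6 1.6] M [1.302 0.113 0.095] jv6 -0.79 j6 -2.60 w 11.5 g 62 tau6 0.416
```

Request:
{"name": "arm_command", "arguments": {
  "rows": [
    {"grip": 0,"linear": [0,0,0.1],"rot": [0,0,0.1]}
  ]
}}

```text
clock: 14.18
position: [605.4, 111.7, 133.3]
ee_rot: [0.336, 0.942, 0.001, 0.0]
contact_force: [0.1, 4.9, 1.4]
gripper_width: 11.8
grasp_force: 62.0
```

```bash
python3 r.py
```

```text
t 14.18 pos [605.4 111.7 133.3] th 129.3 F [0.1 4.9 1.4] M [1.274 0.109 0.103] jv6 -0.79 j6 -2.70 w 11.8 g 62 tau6 0.385
```

Request:
{"name": "arm_command", "arguments": {
  "rows": [
    {"grip": 0,"linear": [0,0,0.1],"rot": [0,0,0.1]}
  ]
}}

```text
clock: 14.3
position: [605.4, 111.7, 133.2]
ee_rot: [0.383, 0.924, 0.001, 0.0]
contact_force: [-0.3, 4.1, 2.2]
gripper_width: 11.4
grasp_force: 62.1
```

```bash
python3 g.py 501.4 89.6 190 28.5
```

```text
t 14.30 pos [605.4 111.7 133.2] th 135.0 F [-0.3  4.1  2.2] M [1.257 0.207 0.141] jv6 -0.79 j6 -2.80 w 11.4 g 62 tau6 0.353
lin [ 57.9 -89.1 -57. ] rot -1.859 rows 10.0
```

Request:
{"name": "arm_command", "arguments": {
  "rows": [
    {"grip": 0.5,"linear": [0,0,0],"rot": [0,0,0]},
    {"grip": 0.5,"linear": [0,0,0],"rot": [0,0,0]},
    {"grip": 0.5,"linear": [0,0,-50],"rot": [0,0,0]},
    {"grip": 0.5,"linear": [14,-22,-57],"rot": [0,0,-0.18]},
    {"grip": 0.5,"linear": [28,-44,-57],"rot": [0,0,-0.36]},
    {"grip": 0.5,"linear": [42,-66,-57],"rot": [0,0,-0.54]},
    {"grip": 0.5,"linear": [58,-89,-57],"rot": [0,0,-0.72]},
    {"grip": 0.5,"linear": [58,-89,-57],"rot": [0,0,-0.9]},
    {"grip": 0.5,"linear": [58,-89,-57],"rot": [0,0,-1.08]},
    {"grip": 0.5,"linear": [58,-89,-57],"rot": [0,0,-1.26]}
  ]
}}

```text
clock: 15.55
position: [500.8, 88.1, 189.9]
ee_rot: [-0.239, 0.971, -0.0, -0.0]
contact_force: [-1.5, -0.4, 0.4]
gripper_width: 42.5
grasp_force: 0.0
```

```bash
python3 g.py 501.4 89.6 133 28.5
```

```text
t 15.55 pos [500.8  88.1 189.9] th 62.3 F [-1.5 -0.4  0.4] M [ 0.016 -0.006  0.021] jv6 1.43 j6 -1.58 w 42.5 g 0 tau6 -0.949
lin [-1.3  1.1 56.9] rot -0.590 rows 3.2
```

Request:
{"name": "arm_command", "arguments": {
  "rows": [
    {"grip": 0.5,"linear": [-1.3,1.1,10],"rot": [0,0,-0.18]},
    {"grip": 0.5,"linear": [-1.3,1.1,15],"rot": [0,0,-0.36]},
    {"grip": 0.5,"linear": [-1.3,1.1,25],"rot": [0,0,-0.54]},
    {"grip": 0.5,"linear": [-1.3,1.1,40],"rot": [0,0,-0.59]},
    {"grip": 0.5,"linear": [-1.3,1.1,56.5],"rot": [0,0,-0.59]},
    {"grip": 0.1,"linear": [-1.3,1.1,56.5],"rot": [0,0,-0.59]},
    {"grip": 0,"linear": [-1.3,1.1,56.5],"rot": [0,0,-0.59]},
    {"grip": 0,"linear": [-1.3,1.1,56.5],"rot": [0,0,-0.59]},
    {"grip": 0,"linear": [-1.3,1.1,56.5],"rot": [0,0,-0.59]}
  ]
}}

```text
clock: 16.68
position: [501.1, 90.2, 133.7]
ee_rot: [-0.508, 0.861, 0.0, -0.0]
contact_force: [-4.6, 2.1, 2.4]
gripper_width: 11.1
grasp_force: 60.3
```

```bash
python3 r.py
```

```text
t 16.68 pos [501.1  90.2 133.7] th 28.9 F [-4.6  2.1  2.4] M [ 0.447  1.322 -0.023] jv6 -0.00 j6 -1.00 w 11.1 g 60 tau6 0.052
```

Request:
{"name": "arm_command", "arguments": {
  "rows": [
    {"grip": 0,"linear": [0,0,0.1],"rot": [0,0,0.1]},
    {"grip": 0,"linear": [0,0,0.3],"rot": [0,0,0.2]},
    {"grip": 0,"linear": [0,0,0.4],"rot": [0,0,0.3]}
  ]
}}

```text
clock: 17.05
position: [500.9, 90.3, 133.5]
ee_rot: [-0.373, 0.928, 0.0, -0.001]
contact_force: [-6.4, 1.6, 4.0]
gripper_width: 11.3
grasp_force: 60.6
```

```bash
python3 r.py
```

```text
t 17.05 pos [500.9  90.3 133.5] th 46.2 F [-6.4  1.6  4. ] M [0.666 1.751 0.276] jv6 -0.79 j6 -1.30 w 11.3 g 61 tau6 0.277
```

Request:
{"name": "arm_command", "arguments": {
  "rows": [
    {"grip": 0,"linear": [0,0,0.1],"rot": [0,0,0.1]},
    {"grip": 0,"linear": [0,0,0.3],"rot": [0,0,0.2]}
  ]
}}

```text
clock: 17.3
position: [500.8, 90.4, 133.3]
ee_rot: [-0.279, 0.96, 0.0, -0.001]
contact_force: [-7.4, 3.4, 5.7]
gripper_width: 11.4
grasp_force: 60.8
```

```bash
python3 r.py
```

```text
t 17.30 pos [500.8  90.4 133.3] th 57.6 F [-7.4  3.4  5.7] M [0.86  2.    0.306] jv6 -0.79 j6 -1.50 w 11.4 g 61 tau6 0.210
```

Request:
{"name": "arm_command", "arguments": {
  "rows": [
    {"grip": 0,"linear": [0,0,0.1],"rot": [0,0,0.1]},
    {"grip": 0,"linear": [0,0,0.3],"rot": [0,0,0.2]}
  ]
}}

```text
clock: 17.55
position: [500.7, 90.6, 133.2]
ee_rot: [-0.182, 0.983, 0.0, -0.001]
contact_force: [-7.0, 3.7, 6.7]
gripper_width: 11.3
grasp_force: 61.0
```

```bash
python3 r.py
```

```text
t 17.55 pos [500.7  90.6 133.2] th 69.1 F [-7.   3.7  6.7] M [1.071 2.321 0.356] jv6 -0.79 j6 -1.70 w 11.3 g 61 tau6 0.145
```

Request:
{"name": "arm_command", "arguments": {
  "rows": [
    {"grip": 0,"linear": [0,0,0.1],"rot": [0,0,0.1]}
  ]
}}

```text
clock: 17.68
position: [500.7, 90.7, 133.1]
ee_rot: [-0.132, 0.991, 0.0, -0.001]
contact_force: [-7.5, 4.7, 6.7]
gripper_width: 11.7
grasp_force: 61.0
```

```bash
python3 g.py 626.3 7.2 190 -12.2
```

```text
t 17.68 pos [500.7  90.7 133.1] th 74.8 F [-7.5  4.7  6.7] M [1.142 2.288 0.358] jv6 -0.79 j6 -1.80 w 11.7 g 61 tau6 0.113
lin [ -99.2 -113.5  -57.1] rot -1.518 rows 8.1
```

Request:
{"name": "arm_command", "arguments": {
  "rows": [
    {"grip": 0.5,"linear": [0,0,0],"rot": [0,0,0]},
    {"grip": 0.5,"linear": [0,0,0],"rot": [0,0,0]},
    {"grip": 0.5,"linear": [0,0,-50],"rot": [0,0,0]},
    {"grip": 0.5,"linear": [-25,-28,-57],"rot": [0,0,-0.18]},
    {"grip": 0.5,"linear": [-50,-56,-57],"rot": [0,0,-0.36]},
    {"grip": 0.5,"linear": [-75,-84,-57],"rot": [0,0,-0.54]},
    {"grip": 0.5,"linear": [-99,-113,-57],"rot": [0,0,-0.72]},
    {"grip": 0.5,"linear": [-99,-113,-57],"rot": [0,0,-0.9]},
    {"grip": 0.5,"linear": [-99,-113,-57],"rot": [0,0,-1.08]},
    {"grip": 0.5,"linear": [-99,-113,-57],"rot": [0,0,-1.26]}
  ]
}}

```text
clock: 18.92
position: [627.6, 6.9, 189.0]
ee_rot: [-0.694, 0.72, -0.0, 0.0]
contact_force: [0.3, 0.9, -0.3]
gripper_width: 42.6
grasp_force: 0.0
```

```bash
python3 g.py 626.3 7.2 133 -12.2
```

```text
t 18.93 pos [627.6   6.9 189. ] th 2.2 F [ 0.3  0.9 -0.3] M [0.004 0.081 0.017] jv6 1.43 j6 -0.31 w 42.6 g 0 tau6 -0.948
lin [-0.3  1.4 56. ] rot -0.251 rows 1.3
```

Request:
{"name": "arm_command", "arguments": {
  "rows": [
    {"grip": 0.5,"linear": [-0.3,1.4,15],"rot": [0,0,-0.18]},
    {"grip": 0.5,"linear": [-0.3,1.4,30],"rot": [0,0,-0.25]},
    {"grip": 0.5,"linear": [-0.3,1.4,56],"rot": [0,0,-0.25]},
    {"grip": 0.1,"linear": [-0.3,1.4,56],"rot": [0,0,-0.25]},
    {"grip": 0,"linear": [-0.3,1.4,56],"rot": [0,0,-0.25]},
    {"grip": 0,"linear": [-0.3,1.4,56],"rot": [0,0,-0.25]},
    {"grip": 0,"linear": [-0.3,1.4,56],"rot": [0,0,-0.25]}
  ]
}}

```text
clock: 19.8
position: [626.3, 7.5, 133.7]
ee_rot: [0.776, -0.631, 0.001, -0.001]
contact_force: [2.5, -2.1, -3.8]
gripper_width: 11.4
grasp_force: 61.6
```

```bash
python3 r.py
```

```text
t 19.80 pos [626.3   7.5 133.7] th -11.8 F [ 2.5 -2.1 -3.8] M [-0.61  -0.61  -0.001] jv6 -0.00 j6 -0.06 w 11.4 g 62 tau6 0.013
```

Request:
{"name": "arm_command", "arguments": {
  "rows": [
    {"grip": 0,"linear": [0,0,0.1],"rot": [0,0,0.1]},
    {"grip": 0,"linear": [0,0,0.3],"rot": [0,0,0.2]},
    {"grip": 0,"linear": [0,0,0.4],"rot": [0,0,0.3]}
  ]
}}

```text
clock: 20.18
position: [626.2, 7.5, 133.5]
ee_rot: [-0.672, 0.74, -0.001, 0.0]
contact_force: [0.7, -2.1, -1.5]
gripper_width: 11.5
grasp_force: 61.7
```

```bash
python3 r.py
```

```text
t 20.18 pos [626.2   7.5 133.5] th 5.5 F [ 0.7 -2.1 -1.5] M [-0.586 -0.376  0.222] jv6 -0.79 j6 -0.37 w 11.5 g 62 tau6 0.253
```

Request:
{"name": "arm_command", "arguments": {
  "rows": [
    {"grip": 0,"linear": [0,0,0.1],"rot": [0,0,0.1]},
    {"grip": 0,"linear": [0,0,0.3],"rot": [0,0,0.2]}
  ]
}}

```text
clock: 20.42
position: [626.1, 7.6, 133.4]
ee_rot: [-0.595, 0.804, -0.001, 0.0]
contact_force: [1.4, -2.0, -2.3]
gripper_width: 11.4
grasp_force: 61.9
```

```bash
python3 r.py
```

```text
t 20.43 pos [626.1   7.6 133.4] th 16.9 F [ 1.4 -2.  -2.3] M [-0.476 -0.186  0.372] jv6 -0.79 j6 -0.57 w 11.4 g 62 tau6 0.188
```

Request:
{"name": "arm_command", "arguments": {
  "rows": [
    {"grip": 0,"linear": [0,0,0.1],"rot": [0,0,0.11]},
    {"grip": 0,"linear": [0,0,0.3],"rot": [0,0,0.22]}
  ]
}}

```text
clock: 20.68
position: [625.9, 7.6, 133.2]
ee_rot: [-0.503, 0.864, -0.0, 0.0]
contact_force: [1.2, -0.5, -0.9]
gripper_width: 11.5
grasp_force: 62.0
```

```bash
python3 g.py 522.6 -13.6 190 -87.4
```

```text
t 20.68 pos [625.9   7.6 133.2] th 29.5 F [ 1.2 -0.5 -0.9] M [-0.38  -0.052  0.433] jv6 -0.87 j6 -0.79 w 11.5 g 62 tau6 0.169
lin [ 69.4  79.4 -56.9] rot -2.041 rows 10.9
```

Request:
{"name": "arm_command", "arguments": {
  "rows": [
    {"grip": 0.5,"linear": [0,0,0],"rot": [0,0,0]},
    {"grip": 0.5,"linear": [0,0,0],"rot": [0,0,0]},
    {"grip": 0.5,"linear": [0,0,-50],"rot": [0,0,0]},
    {"grip": 0.5,"linear": [23,27,-57],"rot": [0,0,0.18]},
    {"grip": 0.5,"linear": [46,54,-57],"rot": [0,0,0.36]},
    {"grip": 0.5,"linear": [69.4,79.4,-57],"rot": [0,0,0.54]},
    {"grip": 0.5,"linear": [69.4,79.4,-57],"rot": [0,0,0.72]},
    {"grip": 0.5,"linear": [69.4,79.4,-57],"rot": [0,0,0.9]},
    {"grip": 0.5,"linear": [69.4,79.4,-57],"rot": [0,0,1.08]},
    {"grip": 0.5,"linear": [69.4,79.4,-57],"rot": [0,0,1.1]}
  ]
}}

```text
clock: 21.92
position: [522.5, -13.5, 189.7]
ee_rot: [0.021, 1.0, 0.0, 0.0]
contact_force: [0.3, -0.2, 0.3]
gripper_width: 42.9
grasp_force: 0.0
```

```bash
python3 g.py 522.5 -13.6 133.3 92.6
```

```text
t 21.93 pos [522.5 -13.5 189.7] th 92.4 F [ 0.3 -0.2  0.3] M [-0.007 -0.016  0.033] jv6 -0.12 j6 -1.90 w 42.9 g 0 tau6 -0.154
lin [ 0.  -0.1 56.4] rot 0.004 rows 0.0
```

Request:
{"name": "arm_command", "arguments": {
  "rows": [
    {"grip": 0.5,"linear": [0,0,20],"rot": [0,0,0]},
    {"grip": 0.5,"linear": [0,0,40],"rot": [0,0,0]},
    {"grip": 0.5,"linear": [0,0,56],"rot": [0,0,0]},
    {"grip": 0.1,"linear": [0,0,56],"rot": [0,0,0]},
    {"grip": 0,"linear": [0,0,56],"rot": [0,0,0]},
    {"grip": 0,"linear": [0,0,56],"rot": [0,0,0]},
    {"grip": 0,"linear": [0,0,56],"rot": [0,0,0]}
  ]
}}

```text
clock: 22.8
position: [522.8, -13.1, 133.9]
ee_rot: [0.021, 1.0, 0.0, 0.001]
contact_force: [-0.2, 4.7, 1.1]
gripper_width: 11.7
grasp_force: 61.0
```

```bash
python3 r.py
```

```text
t 22.80 pos [522.8 -13.1 133.9] th 92.4 F [-0.2  4.7  1.1] M [1.156 0.375 0.04 ] jv6 -0.00 j6 -1.90 w 11.7 g 61 tau6 -0.044
```

Request:
{"name": "arm_command", "arguments": {
  "rows": [
    {"grip": 0,"linear": [0,0,0.1],"rot": [0,0,0.1]},
    {"grip": 0,"linear": [0,0,0.3],"rot": [0,0,0.2]},
    {"grip": 0,"linear": [0,0,0.4],"rot": [0,0,0.3]}
  ]
}}

```text
clock: 23.18
position: [522.7, -13.2, 133.6]
ee_rot: [0.172, 0.985, 0.0, 0.001]
contact_force: [-1.6, 3.9, 2.0]
gripper_width: 11.5
grasp_force: 61.2
```

```bash
python3 r.py
```

```text
t 23.18 pos [522.7 -13.2 133.6] th 109.8 F [-1.6  3.9  2. ] M [1.101 0.48  0.224] jv6 -0.79 j6 -2.20 w 11.5 g 61 tau6 0.293
```

Request:
{"name": "arm_command", "arguments": {
  "rows": [
    {"grip": 0,"linear": [0,0,0.1],"rot": [0,0,0.1]},
    {"grip": 0,"linear": [0,0,0.3],"rot": [0,0,0.2]}
  ]
}}

```text
clock: 23.42
position: [522.7, -13.3, 133.5]
ee_rot: [0.269, 0.963, 0.0, 0.0]
contact_force: [-2.4, 3.4, 4.1]
gripper_width: 11.6
grasp_force: 61.3
```

```bash
python3 r.py
```

```text
t 23.43 pos [522.7 -13.3 133.5] th 121.2 F [-2.4  3.4  4.1] M [1.066 0.675 0.332] jv6 -0.79 j6 -2.40 w 11.6 g 61 tau6 0.226
```

Request:
{"name": "arm_command", "arguments": {
  "rows": [
    {"grip": 0,"linear": [0,0,0.1],"rot": [0,0,0.1]},
    {"grip": 0,"linear": [0,0,0.3],"rot": [0,0,0.2]}
  ]
}}

```text
clock: 23.68
position: [522.6, -13.3, 133.3]
ee_rot: [0.364, 0.932, 0.0, 0.0]
contact_force: [-2.9, 3.7, 4.3]
gripper_width: 11.7
grasp_force: 61.5
```

```bash
python3 r.py
```

```text
t 23.68 pos [522.6 -13.3 133.3] th 132.6 F [-2.9  3.7  4.3] M [1.081 0.854 0.344] jv6 -0.79 j6 -2.60 w 11.7 g 61 tau6 0.159
```

Request:
{"name": "arm_command", "arguments": {
  "rows": [
    {"grip": 0,"linear": [0,0,0.1],"rot": [0,0,0.12]}
  ]
}}

```text
clock: 23.8
position: [522.6, -13.4, 133.2]
ee_rot: [0.419, 0.908, 0.0, 0.0]
contact_force: [-3.3, 3.7, 4.3]
gripper_width: 11.4
grasp_force: 61.5
```

```bash
python3 g.py 605.4 111 190 -45
```

```text
t 23.80 pos [522.6 -13.4 133.2] th 139.5 F [-3.3  3.7  4.3] M [1.051 0.81  0.452] jv6 -0.95 j6 -2.72 w 11.4 g 61 tau6 0.249
lin [ 40.8 143.7 -56.7] rot 3.062 rows 16.4
```

Request:
{"name": "arm_command", "arguments": {
  "rows": [
    {"grip": 0.5,"linear": [0,0,0],"rot": [0,0,0]},
    {"grip": 0.5,"linear": [0,0,0],"rot": [0,0,0]},
    {"grip": 0.5,"linear": [0,0,-50],"rot": [0,0,0]},
    {"grip": 0.5,"linear": [10,35,-57],"rot": [0,0,-0.18]},
    {"grip": 0.5,"linear": [20,70,-57],"rot": [0,0,-0.36]},
    {"grip": 0.5,"linear": [30,105,-57],"rot": [0,0,-0.54]},
    {"grip": 0.5,"linear": [40.8,143.7,-57],"rot": [0,0,-0.72]},
    {"grip": 0.5,"linear": [40.8,143.7,-57],"rot": [0,0,-0.9]},
    {"grip": 0.5,"linear": [40.8,143.7,-57],"rot": [0,0,-1.08]},
    {"grip": 0.5,"linear": [40.8,143.7,-57],"rot": [0,0,-1.26]}
  ]
}}

```text
clock: 25.05
position: [605.2, 110.5, 188.7]
ee_rot: [-0.201, 0.98, -0.0, -0.0]
contact_force: [0.5, -0.3, -0.3]
gripper_width: 42.6
grasp_force: 0.0
```

Request:
{"name": "arm_command", "arguments": {
  "rows": [
    {"grip": 0.5,"linear": [0,0,0],"rot": [0,0,-0.18]},
    {"grip": 0.5,"linear": [0,0,0],"rot": [0,0,-0.36]},
    {"grip": 0.5,"linear": [0,0,0],"rot": [0,0,-0.54]},
    {"grip": 0.5,"linear": [0,0,0],"rot": [0,0,-0.72]},
    {"grip": 0.5,"linear": [0,0,0],"rot": [0,0,-0.9]},
    {"grip": 0.5,"linear": [0,0,0],"rot": [0,0,-1.08]},
    {"grip": 0.5,"linear": [0,0,0],"rot": [0,0,-1.26]},
    {"grip": 0.5,"linear": [0,0,0],"rot": [0,0,-1.44]},
    {"grip": 0.5,"linear": [0,0,0],"rot": [0,0,-1.62]},
    {"grip": 0.5,"linear": [0,0,0],"rot": [0,0,-1.8]}
  ]
}}

```text
clock: 26.3
position: [605.1, 110.3, 188.9]
ee_rot: [0.892, -0.452, -0.0, 0.0]
contact_force: [0.0, -0.3, -0.7]
gripper_width: 42.6
grasp_force: 0.0
```

```bash
python3 g.py 605.4 111 133 -45
```

```text
t 26.30 pos [605.1 110.3 188.9] th -36.3 F [ 0.  -0.3 -0.7] M [-0.034  0.04  -0.019] jv6 1.42 j6 0.19 w 42.6 g 0 tau6 -0.948
lin [-0.4 -0.6 55.9] rot -0.153 rows 0.8
```

Request:
{"name": "arm_command", "arguments": {
  "rows": [
    {"grip": 0.5,"linear": [-0.4,-0.6,15],"rot": [0,0,-0.15]},
    {"grip": 0.5,"linear": [-0.4,-0.6,30],"rot": [0,0,-0.15]},
    {"grip": 0.5,"linear": [-0.4,-0.6,55.5],"rot": [0,0,-0.15]},
    {"grip": 0.1,"linear": [-0.4,-0.6,55.5],"rot": [0,0,-0.15]},
    {"grip": 0,"linear": [-0.4,-0.6,55.5],"rot": [0,0,-0.15]},
    {"grip": 0,"linear": [-0.4,-0.6,55.5],"rot": [0,0,-0.15]},
    {"grip": 0,"linear": [-0.4,-0.6,55.5],"rot": [0,0,-0.15]}
  ]
}}

```text
clock: 27.18
position: [605.7, 111.5, 133.7]
ee_rot: [0.922, -0.387, 0.0, -0.0]
contact_force: [3.6, -0.5, -4.8]
gripper_width: 11.4
grasp_force: 61.5
```

```bash
python3 r.py
```

```text
t 27.18 pos [605.7 111.5 133.7] th -44.4 F [ 3.6 -0.5 -4.8] M [-0.133 -0.696 -0.014] jv6 0.00 j6 0.33 w 11.4 g 61 tau6 -0.048
```

Request:
{"name": "arm_command", "arguments": {
  "rows": [
    {"grip": 0,"linear": [0,0,0.1],"rot": [0,0,0.1]},
    {"grip": 0,"linear": [0,0,0.3],"rot": [0,0,0.2]},
    {"grip": 0,"linear": [0,0,0.4],"rot": [0,0,0.3]}
  ]
}}

```text
clock: 27.55
position: [605.5, 111.4, 133.5]
ee_rot: [0.853, -0.522, 0.0, -0.0]
contact_force: [1.0, -0.4, -4.9]
gripper_width: 11.7
grasp_force: 61.6
```

```bash
python3 r.py
```

```text
t 27.55 pos [605.5 111.4 133.5] th -27.1 F [ 1.  -0.4 -4.9] M [-0.156 -0.431  0.244] jv6 -0.79 j6 0.03 w 11.7 g 62 tau6 0.285
```

Request:
{"name": "arm_command", "arguments": {
  "rows": [
    {"grip": 0,"linear": [0,0,0.1],"rot": [0,0,0.1]},
    {"grip": 0,"linear": [0,0,0.3],"rot": [0,0,0.2]}
  ]
}}

```text
clock: 27.8
position: [605.4, 111.4, 133.3]
ee_rot: [0.797, -0.604, 0.0, 0.0]
contact_force: [1.0, -0.6, -3.1]
gripper_width: 11.6
grasp_force: 61.8
```

```bash
python3 r.py
```

```text
t 27.80 pos [605.4 111.4 133.3] th -15.7 F [ 1.  -0.6 -3.1] M [-0.174 -0.259  0.338] jv6 -0.79 j6 -0.17 w 11.6 g 62 tau6 0.219
```

.305 N m now; about 0.3 rad remains.

Request:
{"name": "arm_command", "arguments": {
  "rows": [
    {"grip": 0,"linear": [0,0,0.1],"rot": [0,0,0.1]},
    {"grip": 0,"linear": [0,0,0.3],"rot": [0,0,0.2]},
    {"grip": 0,"linear": [0,0,0.4],"rot": [0,0,0.3]}
  ]
}}

```text
clock: 28.18
position: [605.2, 111.4, 133.1]
ee_rot: [-0.698, 0.716, -0.0, -0.0]
contact_force: [-0.4, -0.5, -3.8]
gripper_width: 11.3
grasp_force: 61.9
```

```bash
python3 g.py 500.9 90 190 74.8
```

```text
t 28.18 pos [605.2 111.4 133.1] th 1.5 F [-0.4 -0.5 -3.8] M [-0.124 -0.036  0.43 ] jv6 -0.79 j6 -0.47 w 11.3 g 62 tau6 0.122
lin [ 24.1 103.7 -56.9] rot 1.280 rows 6.9
```

Request:
{"name": "arm_command", "arguments": {
  "rows": [
    {"grip": 0.5,"linear": [0,0,0],"rot": [0,0,0]},
    {"grip": 0.5,"linear": [0,0,0],"rot": [0,0,0]},
    {"grip": 0.5,"linear": [0,0,0],"rot": [0,0,0]},
    {"grip": 0.5,"linear": [0,0,-50],"rot": [0,0,0]},
    {"grip": 0.5,"linear": [0,0,-100],"rot": [0,0,0]},
    {"grip": 0.5,"linear": [-20,10,-150],"rot": [0,0,0]},
    {"grip": 0.5,"linear": [-20,10,-150],"rot": [0,0,0]},
    {"grip": 0.5,"linear": [-20,10,-150],"rot": [0,0,0]}
  ]
}}

```text
clock: 29.18
position: [595.3, 131.8, 282.2]
ee_rot: [-0.699, 0.715, 0.0, -0.0]
contact_force: [-0.3, -0.2, -0.3]
gripper_width: 42.8
grasp_force: 0.0
```

```bash
python3 r.py; python3 - <<'E'
from h import *
p,W=shot()
cv2.imwrite('pics/f.png',p['frame'][:,:,::-1])
E
```

```text
t 29.18 pos [595.3 131.8 282.2] th 1.3 F [-0.3 -0.2 -0.3] M [-0.012 -0.009  0.021] jv6 -0.00 j6 -0.51 w 42.8 g 0 tau6 0.001
```

View pics/f.png

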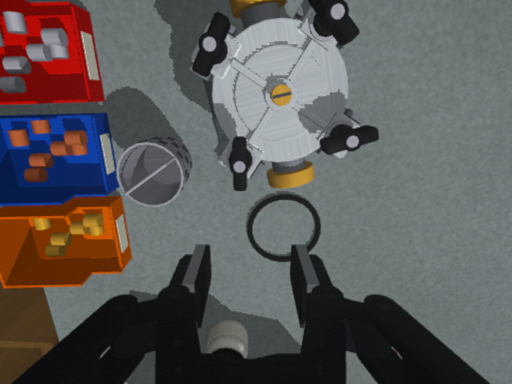

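The picture shows all four knobs in place (near pixels 212,42; 338,12; 352,140; 240,167), the cover seated, the basket and ring undisturbed, and the gripper clear.

```bash
python3 -c "from bench import job; print(job.job_done())"
```

```text
the job is handed in; nothing more can be done
None
```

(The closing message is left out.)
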